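Latch the loaded sample carrier

TASK

Two alike sample carriers with clear lids stand on the bench; one is loaded with sample cups, the other is empty. Fasten the draw latch of the loaded carrier: swing its wire loop over so that its bar drops behind the keeper on the lid, then push the upright lever away from the lid and down, past its toggle point, until it snaps flat. Leave the empty carrier's latch open as it is.

Things in the scene. Friction and masses are not known exactly. Their poses are not given: they have to be found in the camera images.
- carrier: Loaded carrier, fixed: grey box 208x100x72, four clear cups under the clear lid (+x part); the empty carrier is alike, without cups. Origin on the bench below it (box spans x -108 to +100); x from latch block to lid, away from the robot within 0.5 rad; z up. The steel latch lies on top along y = 0; the lever's pivot axis, along y, is at x = -45, z = 86. All in mm.
- keeper (a point): Top of the loaded carrier's keeper, a steel lip 20 wide on the lid, 10 high, leaning toward the carrier's +x. The loop's bar must come down on its +x side; it then rests on the lid 6 to 11 mm beyond this point and 6 mm lower (bar centre). As the latch draws tight, the lid slides 3 to 4 mm toward -x against a stiff spring.
- lever (a joint): Rad. Steel strip 22 wide, 4 thick, reaching 60 mm from its pivot. 0: open, 65 deg above the carrier's +x; grows as it swings up and over toward -x; 2.007 (stop): closed, flat along -x, top at z = 89 mm. Starts at 0 to 0.2; light friction keeps it in place. Once hooked, resistance starts near 0.7, is greatest near 1.3 (under 10 N at its end), and past about 1.5 it snaps shut.
- loop_bar (a point): Middle of the bar (8 thick, 43 long, along carrier y) of the loaded carrier's wire loop, a U with arms 35 apart; bar 70 mm from a pin on the lever 16 mm from the lever's pivot. At the start it leans 20 to 32 deg from upright toward -x on a stop, its bar about 80 mm above the lever's pivot, above the lever's end. It swings freely: pushed past upright toward +x it falls over the keeper.
- spare_loop_bar (a point): The same point on the loop of the empty carrier, which stands beside the loaded one with its latch open too; leave it alone.

How it is judged (in metres and radians):
On the way:
1. the loop's bar lies behind the keeper, the lever still open (x of loop_bar in the frame of carrier between 0.007 and 0.028 m and z of loop_bar in the frame of carrier below 0.083 m and value of joint lever below 1 rad), for 0.2 s.
At the end, for the whole second after the job is handed in: The loaded carrier's lever lies flat (within 8 degrees of its closed stop), at rest, with the loop's bar hooked behind the keeper: bar 7 to 28 mm along x in the carrier frame and less than 83 mm above the bench (x of loop_bar in the frame of carrier between 0.007 and 0.028 m and z of loop_bar in the frame of carrier below 0.083 m and value of joint lever above 1.87 rad and velocity of joint lever below 0.1 rad/s); the robot touches nothing.
It fails at once if the empty carrier's latch is moved (its loop bar by more than 30 mm) (distance of spare_loop_bar from where it was at the start of the episode above 0.03 m).
It also fails if it takes over 40 s, if anything falls off the work surface, if the arm or the gripper's body presses on something with over 40 N, if the wrist force passes 120 N, or if a joint passes its speed limit or range.

ROBOT

A 6-joint arm with a two-finger parallel gripper is mounted at the origin on a cart in front of the work surface, level with it; the furniture and walls round the work are solid. World frame = base frame: x ahead of the robot, y to its left, z up, the work surface at z = 0. Lengths are in m, angles in degrees, forces in N, time in s.
With the tool pointing down it reaches from about 0.35 to 0.85 m from the base axis. Payload 8.1 kg.
Tool frame: the origin (TCP) lies at the very end of the fingers, on their centre line; the grasp point (between the pads) lies 19 mm behind it (arm.hold_point_z is the distance from the TCP to the grasp point, in m); x points along the fingers, y is the direction in which the jaws open and shut, and the axes are right-handed (so a half turn about x gives the same grasp; the last joint's range is limited). The gripper opens to 85 mm and grips with 20 to 120 N. Pads are 22 mm wide; open, the fingers measure 114 mm over their backs; the gripper's body (76 mm by 85 mm) begins 54 mm behind the grasp point. The pads swing forward as they close: fully open they stand 13 mm farther back than shut.
Start: joints at [-74.45, 7.471, 85.268, -0, 87.261, -4.893], TCP at [0.21, -0.562, 0.231] pointing down, gripper open.
Joint ranges: [-169.43, 169.43], [-51.17, 129.36], [1.28, 143.12], [-76.62, 256.62], [0, 156.53], [-152.29, 152.29]. Speed limits (degrees/s): [136.94, 136.94, 159.86, 180, 180, 180].

INTERFACE

Orientations are given as [roll, pitch, yaw] about the fixed x, y, z axes, in that order (R = Rz(yaw) Ry(pitch) Rx(roll)).
In Python, from workcell import arm, viewer, job gives the robot as it stands.
- The arm moves only by the tool step_arm, never from a script. Its argument "plan" is a list of rows, each an object of numbers: "jaw": the finger opening in mm, from 0 to 85.4; "dx", "dy", "dz": the shift along the tool's x, y, z each as a share of 10 cm, from -1 to 1; "yaw": the turn about the tool's x as a share of 180 degrees, from -1 to 1. A call has 1 to 12 rows; each row is the pose to reach, as a shift and turn from the pose commanded when the call began, along the tool's axes at that moment, turning the shorter way round; what a row does not reach only later rows make up. A row lasts 1/10 s, in which the tool goes at most 50 mm and 8.59 degrees, less where a joint would pass 70% of its speed; a pose out of reach is approached as far as the arm can. A call with a number of a shift or a turn outside -1 to 1 is refused whole. A call with a gripper value outside its range is refused whole. The fingers move at their own pace and stop on an object; "grip_force" is the grip in N (left out, the last holds). Time passes only in rows, so rows that repeat a pose let the fingers close. It gives the time, the measured TCP pose, the force and the opening at its end, in the units of the state.
- arm.get_state(): the state, without advancing time (a new reading comes with each control period).
- viewer.capture(name): name is "scene" or "side" or "wrist"; returns the picture (384x512x3 uint8, blue, green, red); there is no depth.
- viewer.calibration(name): a dict with "fov_y" (degrees; the focal length in pixels is half the picture's height over the tangent of half this angle, whatever the lens; pixels are square), "cx", "cy" (the principal point, pixels), "rvec" (rotation vector, rad) and "tvec" (3), from world to camera coordinates, as OpenCV has them; the wrist camera has in their place "hand_eye" (4x4, takes a point from camera to tool coordinates, whose origin is the TCP and whose axes are the tool frame's). Camera axes: x right, y down, z forward; pixel columns grow to the right and rows downward; lengths in m; the calibration is good to about 2 mm. A picture is of the moment at which its call begins: read the wrist's pose just before it. calibration takes no time and is no camera call.
- job.sign_off(): hands the job in, once; it reports no verdict.
The state is a dict: "clock": time; "joint_pos": joint angles; "dq": joint speeds; "joint_efforts": joint torques, N m; "tool_pos": TCP position; "eef_rot": TCP orientation; "wrist_force": force on the tool from outside, world axes, zero at the start; "wrist_torque": the same for the moment, N m; "finger_gap": opening from 0.0 (shut) to 1.0 (fully open).
Only numpy, scipy, OpenCV 4.12 (cv2) and the standard library are available. Lean on these libraries where they do the work, as an engineer would, in place of code of your own. Each camera call takes 0.05 s, during which the arm holds its last target.

## Working session

There is one attempt and no reset: what is moved stays moved. The work goes in short steps, Python scripts to look and compute and a tool call to move; the robot and the scene stay as the last step left them, time stands still between calls to the robot, and variables do not carry over. Pictures are saved under pics/ and viewed, and the job is handed in when it is done.

Besides the shell and the picture viewer there is one more tool, called after "Emit:" by a JSON object that holds its "method" and its "body", one argument or row to a line. step_arm: Moves the arm, as the interface text tells. Its arguments: {"type":"object","properties":{"plan":{"type":"array","items":{"type":"object","properties":{"jaw":{"type":"number"},"dx":{"type":"number"},"dy":{"type":"number"},"dz":{"type":"number"},"yaw":{"type":"number"}}}},"grip_force":{"type":"number"}},"required":["plan"]}

```bash
mkdir -p pics
python3 - <<'E'
from workcell import arm, viewer, job
import cv2
print(arm.get_state())
for n in ("scene","side","wrist"):
    cv2.imwrite(f"pics/{n}0.png",viewer.capture(n)); print(n,viewer.calibration(n))
E
```

```text
{'clock': 0.0, 'joint_pos': array([-7.44502027e+01,  7.51452816e+00,  8.53319884e+01, -6.80522034e-05,
        8.72602468e+01, -4.89397169e+00]), 'dq': array([-0.06063549,  0.04433059, -0.13820625,  0.02053862,  0.07641562,
       -0.05356226]), 'joint_efforts': array([ 2.15797292e-03, -5.69398391e+01, -5.00543332e+01,  8.89179751e-05,
        1.47005136e-02, -5.29179329e-05]), 'tool_pos': array([ 0.20943337, -0.56166239,  0.2302245 ]), 'eef_rot': array([-94.85749575,  89.89323658, 105.58627655]), 'wrist_force': array([-0.66191074,  0.44271202,  0.04475152]), 'wrist_torque': array([ 0.01795816, -0.01438873,  0.00919414]), 'finger_gap': 0.9992846111406734}
scene {'fov_y': 53.42141693302618, 'cx': 255.52944903210013, 'cy': 195.0074919461679, 'rvec': array([ 1.95960336, -0.4814598 ,  0.27953187]), 'tvec': array([-0.48749464,  0.21181031,  0.89345826])}
side {'fov_y': 53.828432229992686, 'cx': 254.0426919131184, 'cy': 194.59916505927964, 'rvec': array([ 0.3258532 , -2.51762218,  1.58980733]), 'tvec': array([0.51887511, 0.1704077 , 0.90185695])}
wrist {'fov_y': 67.4727815362577, 'cx': 256.4027054242707, 'cy': 191.26815171685507, 'hand_eye': array([[ 5.07653029e-04, -3.07246534e-01,  9.51629817e-01,
        -1.42545670e-01],
       [ 9.99999871e-01,  1.48075156e-04, -4.85648282e-04,
        -6.92287040e-05],
       [ 8.30101815e-06,  9.51629941e-01,  3.07246570e-01,
        -7.95063827e-02],
       [ 0.00000000e+00,  0.00000000e+00,  0.00000000e+00,
         1.00000000e+00]])}
```

View pics/scene0.png

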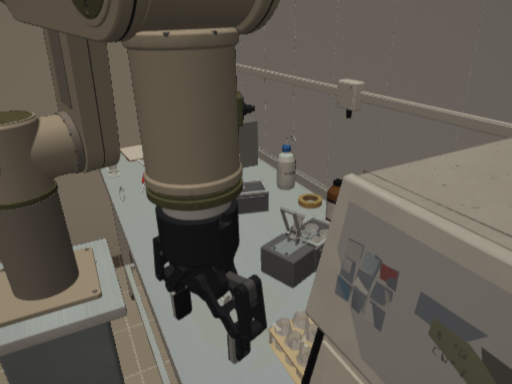

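View pics/side0.png

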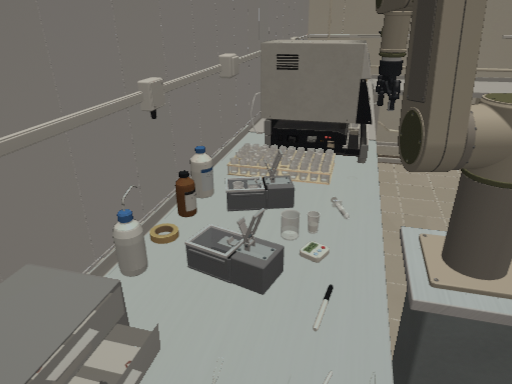

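View pics/wrist0.png

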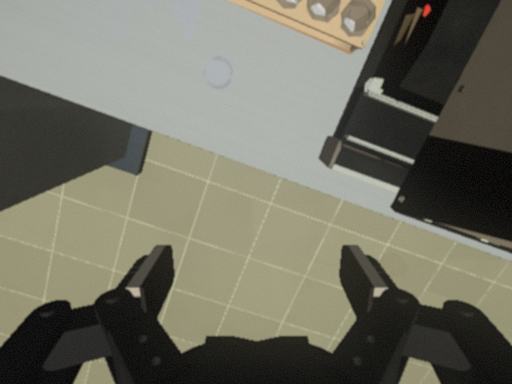

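The two carriers are at about (300,250) and (250,197) in scene, and (260,192) and (235,257) in side. I'll enlarge these to tell which one holds cups.

Run:
```python
import cv2
a=cv2.imread("pics/scene0.png"); b=cv2.imread("pics/side0.png")
cv2.imwrite("pics/c1.png",cv2.resize(a[170:300,220:360],None,fx=5,fy=4.6,interpolation=cv2.INTER_CUBIC)[:600])
cv2.imwrite("pics/c2.png",cv2.resize(b[140:300,170:330],None,fx=3.75,fy=3.75,interpolation=cv2.INTER_CUBIC))
```

```text
(no output)
```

View pics/c1.png

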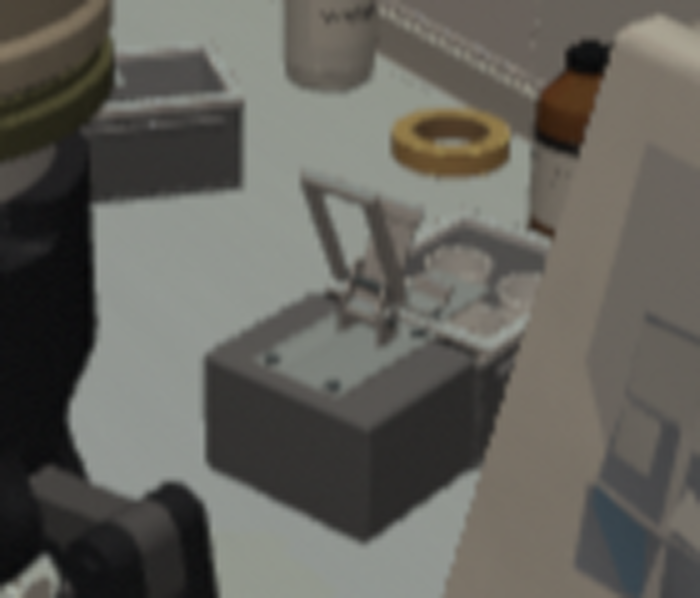

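View pics/c2.png

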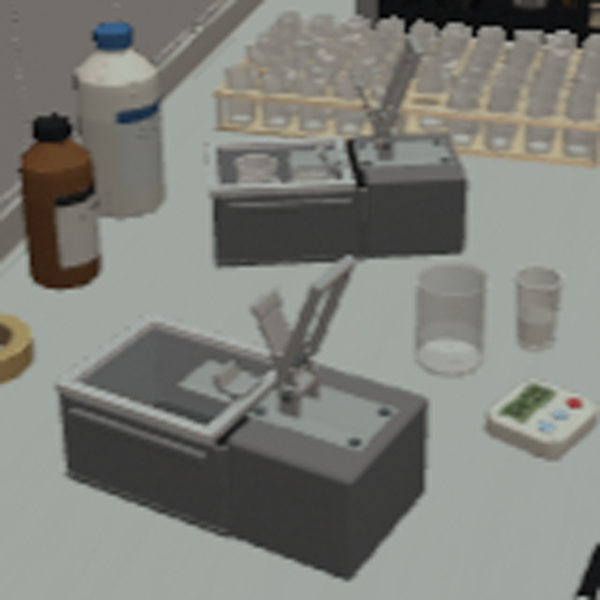

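The loaded carrier, with cups visible, is at scene (300,250) and side (260,192). Next I measure its corners.

```bash
cat > h.py <<'E'
import numpy as np, cv2
from workcell import arm, viewer, job
from scipy.spatial.transform import Rotation as Ro
def cam(n,st=None):
    c=viewer.calibration(n); f=192/np.tan(np.radians(c["fov_y"]/2))
    K=np.array([[f,0,c["cx"]],[0,f,c["cy"]],[0,0,1]])
    if n=="wrist":
        T=np.eye(4); T[:3,:3]=Ro.from_euler('xyz',st["eef_rot"],degrees=True).as_matrix(); T[:3,3]=st["tool_pos"]
        W=T@c["hand_eye"]; R=W[:3,:3].T; t=-R@W[:3,3]
    else:
        R=cv2.Rodrigues(c["rvec"])[0]; t=c["tvec"]
    return K,R,t
def ray(n,p,st=None):
    K,R,t=cam(n,st); d=R.T@np.linalg.solve(K,[p[0],p[1],1]); return -R.T@t,d
def onz(n,p,z,st=None):
    o,d=ray(n,p,st); return o+d*(z-o[2])/d[2]
def tri(obs):
    A=0;b=0
    for o,d in obs:
        d=d/np.linalg.norm(d);P=np.eye(3)-np.outer(d,d);A=A+P;b=b+P@o
    x=np.linalg.solve(A,b)
    return x,[np.linalg.norm((np.eye(3)-np.outer(d,d)/(d@d))@(x-o)) for o,d in obs]
def proj(n,X,st=None):
    K,R,t=cam(n,st); q=K@(R@X+t); return q[:2]/q[2]
E
python3 - <<'E'
from h import *
np.set_printoptions(precision=4,suppress=True)
for n,p,z in [("scene",(293,287.4),0),("scene",(293.4,263.5),.072),("scene",(261.4,247.8),.072),("scene",(261.4,271.1),0),("scene",(286,234.1),.072),
 ("side",(294,187.5),.072),("side",(293.5,206.7),0),("side",(227.9,210.7),0),("side",(293,177),.072)]:
    print(n,p,onz(n,p,z))
E
```

```text
scene (293, 287.4) [ 0.5014 -0.2781  0.    ]
scene (293.4, 263.5) [ 0.496  -0.2855  0.072 ]
scene (261.4, 247.8) [ 0.4638 -0.1968  0.072 ]
scene (261.4, 271.1) [ 0.4667 -0.1893  0.    ]
scene (286, 234.1) [ 0.546  -0.1712  0.072 ]
side (294, 187.5) [ 0.4621 -0.1888  0.072 ]
side (293.5, 206.7) [ 0.4631 -0.2019  0.    ]
side (227.9, 210.7) [ 0.6545 -0.1257  0.    ]
side (293, 177) [ 0.4789 -0.2693  0.072 ]
```

Run:
```python
from h import *
np.set_printoptions(precision=4,suppress=True)
st=arm.get_state(); R=Ro.from_euler('xyz',st["eef_rot"],degrees=True).as_matrix()
print("tool axes cols",R)
for p in [(365,160),(270,148),(230,175),(334,180)]: print("side",p,onz("side",p,0.0))
c=np.array([.583,-.202]);
y=np.radians(21)
u=np.array([np.cos(y),np.sin(y)]);v=np.array([-u[1],u[0]])
for s in(1,-1):
  for ax in("y","z"):
    a=R[:2,1 if ax=="y" else 2]
    d=s*u
    print(ax,s,np.degrees(np.arctan2(a[0]*d[1]-a[1]*d[0],a@d)))
```

```text
tool axes cols [[-0.0004  0.3493 -0.937 ]
 [ 0.0013 -0.937  -0.3493]
 [-1.     -0.0014 -0.0001]]
side (365, 160) [ 0.248  -0.6909  0.    ]
side (270, 148) [ 0.6638 -0.7501  0.    ]
side (230, 175) [ 0.739  -0.4016  0.    ]
side (334, 180) [ 0.3561 -0.4478  0.    ]
y 1 90.5551377287456
z 1 -179.444852186651
y -1 -89.44486227125441
z -1 0.5551478133490202
```

Emit:
{"method": "step_arm", "body": {
  "plan": [
    {"dx": -0.7,"dy": -1,"dz": -0.6,"jaw": 0},
    {"dx": -0.7,"dy": -1,"dz": -0.6,"jaw": 0},
    {"dx": -0.7,"dy": -1,"dz": -0.6,"jaw": 0}
  ]
}}

```text
invalid input at $.plan[0]: expected keys jaw, dx, dy, dz, yaw
```

Emit:
{"method": "step_arm", "body": {
  "plan": [
    {"dx": 0,"dy": -1,"dz": -1,"jaw": 0},
    {"dx": 0,"dy": -1,"dz": -1,"jaw": 0},
    {"dx": 0,"dy": -1,"dz": -1,"jaw": 0}
  ]
}}

```text
invalid input at $.plan[0]: expected keys jaw, dx, dy, dz, yaw
```

Emit:
{"method": "step_arm", "body": {
  "plan": [
    {"dz": -1,"jaw": 0},
    {"dz": -1,"jaw": 0}
  ]
}}

```text
invalid input at $.plan[0]: expected keys jaw, dx, dy, dz, yaw
```

Emit:
{"method": "step_arm", "body": {
  "plan": [
    {"dz": -1,"jaw": 0},
    {"dz": -1,"jaw": 0},
    {"dz": -1,"jaw": 0},
    {"dz": -1,"jaw": 0},
    {"dz": -1,"jaw": 0}
  ]
}}

```text
invalid input at $.plan[0]: expected keys jaw, dx, dy, dz, yaw
```

Run:
```python
from h import *
import pickle
st=arm.get_state(); im=viewer.capture("wrist"); pickle.dump(st,open("st1.pkl","wb"))
print(st["tool_pos"],st["eef_rot"],st["wrist_force"],st["dq"].max())
cv2.imwrite("pics/w1.png",im); cv2.imwrite("pics/w1b.png",cv2.resize(im,(768,576),interpolation=cv2.INTER_CUBIC))
cv2.imwrite("pics/sc1.png",viewer.capture("scene"));cv2.imwrite("pics/sd1.png",viewer.capture("side"))
```

```text
[ 0.2094865  -0.56180611  0.2305065 ] [-95.21747972  89.9201227  105.22737751] [-0.32267785 -0.46126133  0.55150502] 0.12107492222380221
```

View pics/w1b.png

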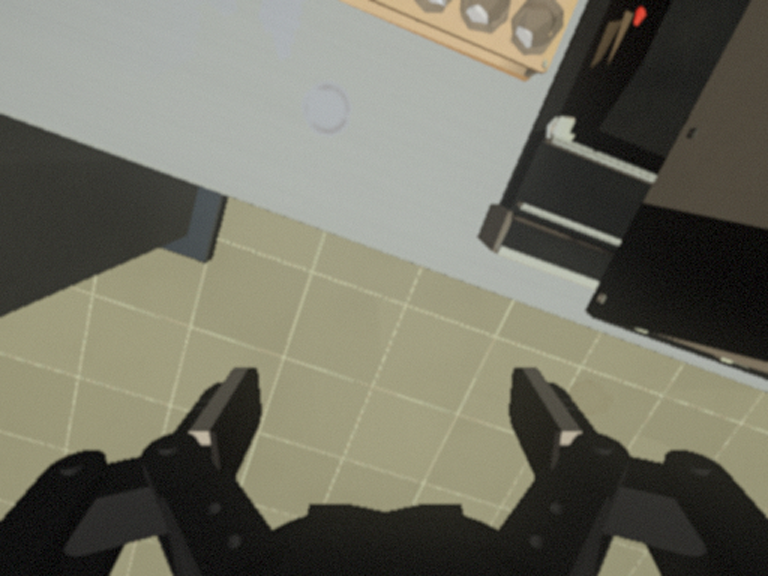

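View pics/sc1.png

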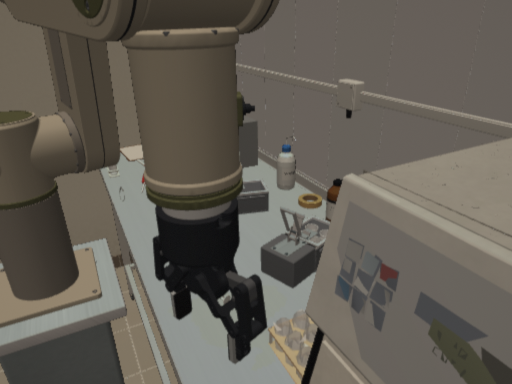

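View pics/sd1.png

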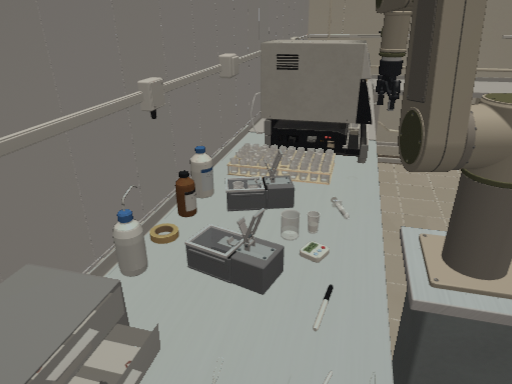

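All five keys are required in each row, so those calls were refused and nothing moved. I'm sending the moves again.

Emit:
{"method": "step_arm", "body": {
  "plan": [
    {"dx": -0.7,"dy": -1,"dz": -0.6,"jaw": 0,"yaw": 0},
    {"dx": -0.7,"dy": -1,"dz": -0.6,"jaw": 0,"yaw": 0},
    {"dx": -0.7,"dy": -1,"dz": -0.6,"jaw": 0,"yaw": 0}
  ]
}}

```text
clock: 0.6
tool_pos: [0.2312, -0.4459, 0.3025]
eef_rot: [158.1, 90.0, -1.5]
wrist_force: [0.9, -0.6, 0.4]
finger_gap: 0.51
```

Emit:
{"method": "step_arm", "body": {
  "plan": [
    {"dx": 0,"dy": -1,"dz": -1,"jaw": 0,"yaw": 0},
    {"dx": 0,"dy": -1,"dz": -1,"jaw": 0,"yaw": 0},
    {"dx": 0,"dy": -1,"dz": -1,"jaw": 0,"yaw": 0}
  ]
}}

```text
clock: 0.9
tool_pos: [0.2902, -0.317, 0.3016]
eef_rot: [128.8, 89.9, -30.8]
wrist_force: [0.8, -0.3, -0.1]
finger_gap: 0.002
```

Emit:
{"method": "step_arm", "body": {
  "plan": [
    {"dx": 0,"dy": 0,"dz": -1,"jaw": 0,"yaw": 0},
    {"dx": 0,"dy": 0,"dz": -1,"jaw": 0,"yaw": 0},
    {"dx": 0,"dy": 0,"dz": -1,"jaw": 0,"yaw": 0}
  ]
}}

```text
clock: 1.2
tool_pos: [0.3873, -0.2809, 0.3009]
eef_rot: [-157.7, 89.9, 43.1]
wrist_force: [-0.2, 0.2, 0.1]
finger_gap: 0.003
```

Emit:
{"method": "step_arm", "body": {
  "plan": [
    {"dx": 0,"dy": 0,"dz": -1,"jaw": 0,"yaw": 0},
    {"dx": 0,"dy": 0,"dz": -1,"jaw": 0,"yaw": 0},
    {"dx": 0,"dy": 0,"dz": -1,"jaw": 0,"yaw": 0},
    {"dx": 0,"dy": 0,"dz": -1,"jaw": 0,"yaw": 0},
    {"dx": 0,"dy": 0,"dz": -1,"jaw": 0,"yaw": 0}
  ]
}}

```text
clock: 1.7
tool_pos: [0.4764, -0.2495, 0.3013]
eef_rot: [6.2, 90.0, -153.4]
wrist_force: [-0.7, 0.3, -0.3]
finger_gap: -0.003
```

Run:
```python
from h import *
import pickle
st=arm.get_state(); im=viewer.capture("wrist"); pickle.dump(st,open("st1.pkl","wb"))
print(st["clock"],st["tool_pos"],st["eef_rot"],st["wrist_force"],st["dq"].max())
cv2.imwrite("pics/w2.png",im); cv2.imwrite("pics/w2b.png",cv2.resize(im,(768,576),interpolation=cv2.INTER_CUBIC))
cv2.imwrite("pics/sc2.png",viewer.capture("scene"));cv2.imwrite("pics/sd2.png",viewer.capture("side"))
```

```text
1.7 [ 0.47635097 -0.24953666  0.30133527] [   6.20105925   89.96978961 -153.38035909] [-0.72754868  0.32502571 -0.32192761] 0.26713022496420485
```

View pics/w2b.png

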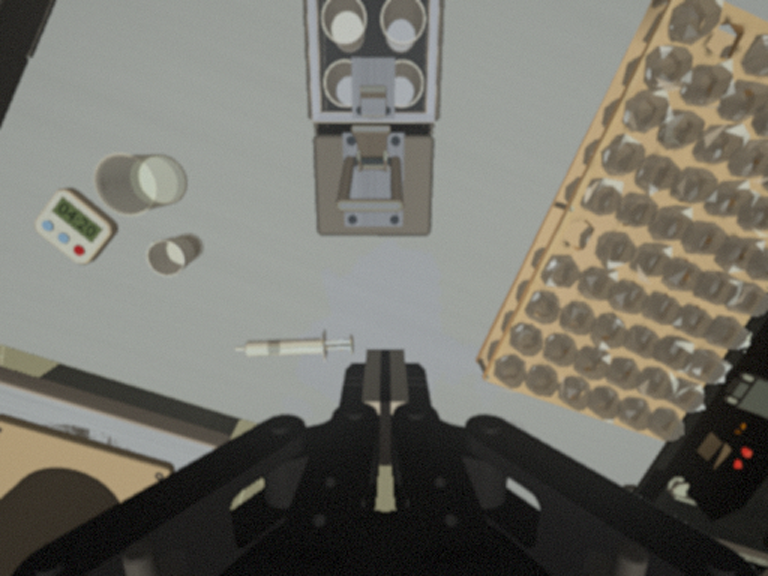

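View pics/sc2.png

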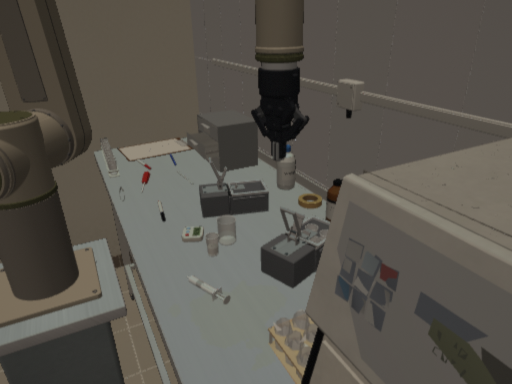

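View pics/sd2.png

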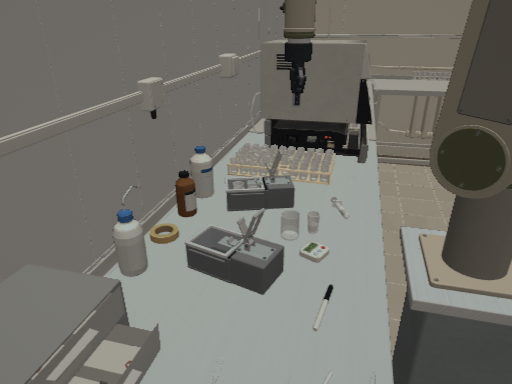

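The wrist view shows the loaded carrier, with four cups at the top. Positions in the 1.5x picture: bar (369,205), keeper (374,93), -x box edge (319,235) to (431,235).

Run:
```python
from h import *
import pickle
np.set_printoptions(precision=4,suppress=True)
st=pickle.load(open("st1.pkl","rb"))
im=cv2.imread("pics/w2.png"); cv2.imwrite("pics/w2c.png",cv2.resize(im[0:170,190:310],None,fx=3.5*1.3,fy=3.5,interpolation=cv2.INTER_CUBIC) if 0 else cv2.resize(im[0:170,180:320],None,fx=3.5,fy=3.5,interpolation=cv2.INTER_CUBIC))
q={k:(np.array(p)+.5)/1.5-.5 for k,p in dict(a=(319,235),b=(431,235),c=(315,136),d=(434,136)).items()}
P={k:onz("wrist",p,.072,st)for k,p in q.items()}
for k in P: print(k,P[k])
for m in[P["a"]-P["b"],P["c"]-P["d"]]: print("yaw",np.degrees(np.arctan2(-m[0],m[1])),np.linalg.norm(m))
```

```text
a [ 0.4629 -0.193   0.072 ]
b [ 0.497  -0.2845  0.072 ]
c [ 0.5395 -0.1651  0.072 ]
d [ 0.5733 -0.2559  0.072 ]
yaw 20.423222157959028 0.09767890509423466
yaw 20.417580670575195 0.09686228100461317
```

View pics/w2c.png

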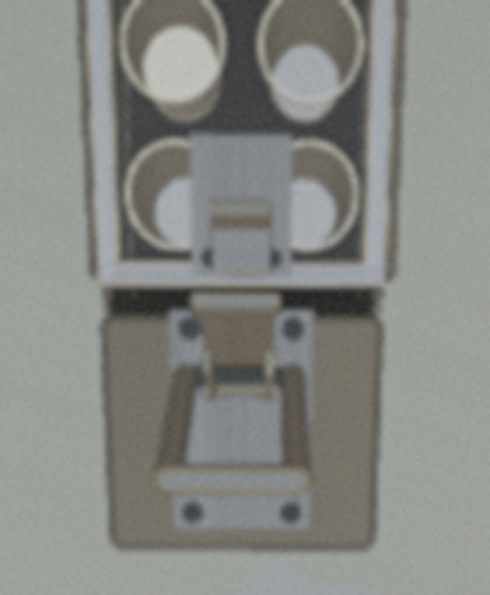

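```bash
cat >> h.py <<'E'
yaw=np.radians(20.42); U=np.array([np.cos(yaw),np.sin(yaw)]); V=np.array([-U[1],U[0]]); C=np.array([.5807,-.2012])
def car(X): d=np.asarray(X)[:2]-C; return np.array([d@U,d@V,X[2]])*1000
def wor(c): c=np.asarray(c)/1000; return np.r_[C+c[0]*U+c[1]*V,c[2]]
def tool(st): return Ro.from_euler('xyz',st["eef_rot"],degrees=True).as_matrix()
E
python3 - <<'E'
from h import *
import pickle
np.set_printoptions(precision=4,suppress=True)
st=pickle.load(open("st1.pkl","rb"))
R=tool(st); print("tool z in carrier deg",np.degrees(np.arctan2(R[1,2],R[0,2]))-20.42); print("tcp",car(st["tool_pos"]))
cp=lambda x,y:((x+.5)/3.5-.5+180,(y+.5)/3.5-.5)
for z in(.160,.168): print("bar",z,[car(onz("wrist",cp(*p),z,st)) for p in((158,481),(234,481),(310,481))])
print("tri",car(tri([ray("wrist",cp(234,481),st),ray("scene",(288,209.8))])[0]))
print("levertip",[car(onz("wrist",cp(236,300),z,st)) for z in(.138,.143)])
print("keeper",car(onz("wrist",cp(240,207),.085,st)))
E
```

```text
tool z in carrier deg -180.00141919345793
tcp [-114.6564   -8.8919  301.3353]
bar 0.16 [array([-71.1738,  22.237 , 160.    ]), array([-71.1732,   0.9989, 160.    ]), array([-71.1727, -20.2377, 160.    ])]
bar 0.168 [array([-70.1563,  21.3618, 168.    ]), array([-70.1558,   0.7223, 168.    ]), array([-70.1553, -19.9158, 168.    ])]
tri [-69.1974  -0.114  171.5634]
levertip [array([-22.7918,   0.6445, 138.    ]), array([-22.9926,   0.4899, 143.    ])]
keeper [ 7.8255  0.6935 85.    ]
```

Emit:
{"method": "step_arm", "body": {
  "plan": [
    {"dx": 0.4,"dy": -0.09,"dz": 0,"jaw": 0,"yaw": 0},
    {"dx": 0.8,"dy": -0.09,"dz": 0,"jaw": 0,"yaw": 0},
    {"dx": 1,"dy": -0.09,"dz": 0,"jaw": 0,"yaw": 0},
    {"dx": 1,"dy": -0.09,"dz": 0,"jaw": 0,"yaw": 0}
  ]
}}

```text
clock: 2.25
tool_pos: [0.4713, -0.2399, 0.1977]
eef_rot: [-52.2, 89.6, 148.2]
wrist_force: [-0.9, -0.3, -0.2]
finger_gap: -0.004
```

Emit:
{"method": "step_arm", "body": {
  "plan": [
    {"dx": 0.24,"dy": 0,"dz": 0,"jaw": 0,"yaw": 0},
    {"dx": 0.48,"dy": 0,"dz": 0,"jaw": 0,"yaw": 0},
    {"dx": 0.48,"dy": 0,"dz": 0,"jaw": 0,"yaw": 0},
    {"dx": 0.48,"dy": 0,"dz": -0.1,"jaw": 0,"yaw": 0},
    {"dx": 0.48,"dy": 0,"dz": -0.2,"jaw": 0,"yaw": 0},
    {"dx": 0.48,"dy": 0,"dz": -0.3,"jaw": 0,"yaw": 0},
    {"dx": 0.48,"dy": 0,"dz": -0.4,"jaw": 0,"yaw": 0},
    {"dx": 0.48,"dy": 0,"dz": -0.4,"jaw": 0,"yaw": 0}
  ]
}}

```text
clock: 3.05
tool_pos: [0.5131, -0.2261, 0.1539]
eef_rot: [146.3, 89.9, -13.1]
wrist_force: [0.1, 0.0, -0.4]
finger_gap: -0.001
```

Run:
```python
from h import *
st=arm.get_state(); print(st["clock"],car(st["tool_pos"]),st["wrist_force"])
a=viewer.capture("side"); b=viewer.capture("scene"); 
cv2.imwrite("pics/m1.png",np.hstack([cv2.resize(a[120:230,215:325],(400,400),interpolation=cv2.INTER_CUBIC),cv2.resize(b[150:300,225:375],(400,400),interpolation=cv2.INTER_CUBIC)]))
```

```text
3.05 [-72.04916943   0.30630817 153.93529565] [ 0.11346322  0.04935081 -0.37828874]
```

View pics/m1.png

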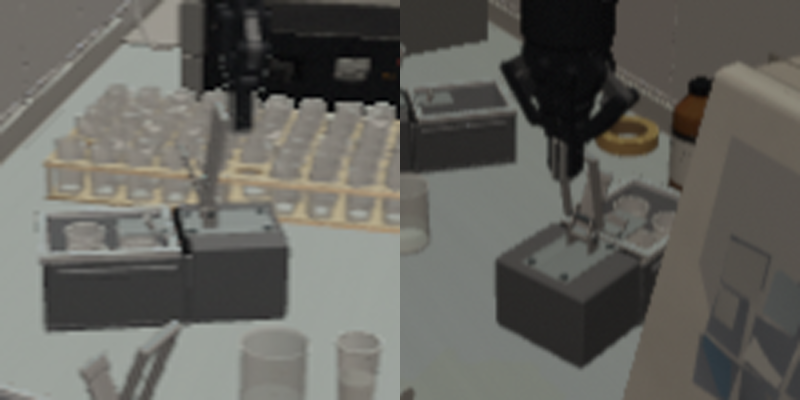

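In both views the loop has moved toward upright with the finger behind it. I'll keep pushing.

Emit:
{"method": "step_arm", "body": {
  "plan": [
    {"dx": 0,"dy": 0,"dz": -0.1,"jaw": 0,"yaw": 0},
    {"dx": 0,"dy": 0,"dz": -0.2,"jaw": 0,"yaw": 0},
    {"dx": 0,"dy": 0,"dz": -0.3,"jaw": 0,"yaw": 0},
    {"dx": 0,"dy": 0,"dz": -0.37,"jaw": 0,"yaw": 0},
    {"dx": 0,"dy": 0,"dz": -0.37,"jaw": 0,"yaw": 0},
    {"dx": 0,"dy": 0,"dz": -0.37,"jaw": 0,"yaw": 0}
  ]
}}

```text
clock: 3.75
tool_pos: [0.5461, -0.2136, 0.1531]
eef_rot: [-32.5, 90.0, 167.9]
wrist_force: [0.1, -0.1, 0.5]
finger_gap: -0.0
```

Run:
```python
from h import *
st=arm.get_state(); print(st["clock"],car(st["tool_pos"]),st["wrist_force"])
w=viewer.capture("wrist");a=viewer.capture("side")
cv2.imwrite("pics/m2.png",np.hstack([cv2.resize(a[120:230,215:325],(400,400),interpolation=cv2.INTER_CUBIC),cv2.resize(w,(400,300))[:,:].repeat(1,0) if 0 else cv2.resize(w[0:384,64:448],(400,400))]))
```

```text
3.75 [-36.75769798   0.44423763 153.11025083] [ 0.05471199 -0.07983333  0.46303288]
```

View pics/m2.png

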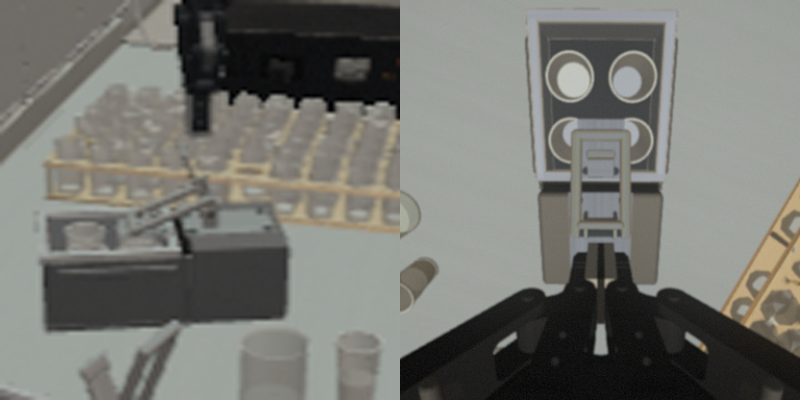

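The bar now lies beyond the keeper and the lever is still open. Next I pass over the lever and come down on its +x side.

Emit:
{"method": "step_arm", "body": {
  "plan": [
    {"dx": -0.12,"dy": 0,"dz": 0,"jaw": 0,"yaw": 0},
    {"dx": -0.12,"dy": 0,"dz": -0.2,"jaw": 0,"yaw": 0},
    {"dx": -0.12,"dy": 0,"dz": -0.4,"jaw": 0,"yaw": 0},
    {"dx": -0.12,"dy": 0,"dz": -0.4,"jaw": 0,"yaw": 0},
    {"dx": 0.1,"dy": 0,"dz": -0.4,"jaw": 0,"yaw": 0},
    {"dx": 0.28,"dy": 0,"dz": -0.4,"jaw": 0,"yaw": 0},
    {"dx": 0.28,"dy": 0,"dz": -0.4,"jaw": 0,"yaw": 0},
    {"dx": 0.28,"dy": 0,"dz": -0.4,"jaw": 0,"yaw": 0}
  ]
}}

```text
clock: 4.65
tool_pos: [0.5831, -0.2, 0.1258]
eef_rot: [-35.4, 90.0, 165.0]
wrist_force: [0.2, -0.4, -0.7]
finger_gap: -0.002
```

Run:
```python
from h import *
st=arm.get_state(); print(st["clock"],car(st["tool_pos"]),st["wrist_force"])
b=viewer.capture("scene");a=viewer.capture("side")
cv2.imwrite("pics/m3.png",np.hstack([cv2.resize(a[120:230,215:325],(400,400),interpolation=cv2.INTER_CUBIC),cv2.resize(b[150:300,225:375],(400,400),interpolation=cv2.INTER_CUBIC)]))
```

```text
4.65 [  2.62061913   0.29407314 125.76352111] [ 0.24308206 -0.37146079 -0.67885604]
```

View pics/m3.png

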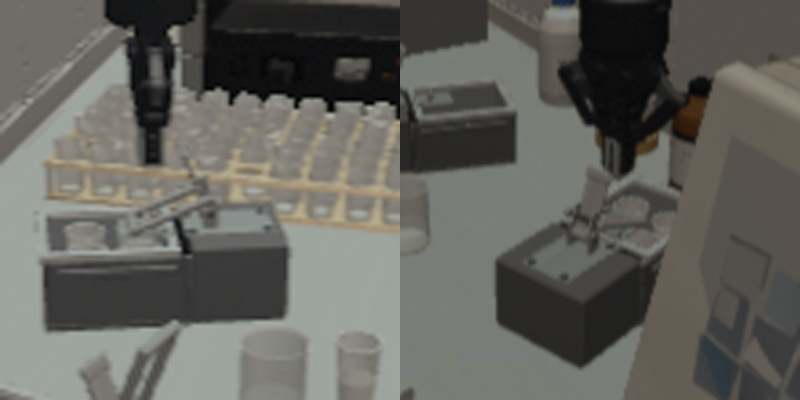

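The finger is on the lever's +x side with the bar behind the keeper. I now push the lever over along its arc.

Emit:
{"method": "step_arm", "body": {
  "plan": [
    {"dx": 0,"dy": 0,"dz": 0.1,"jaw": 0,"yaw": 0},
    {"dx": -0.02,"dy": 0,"dz": 0.22,"jaw": 0,"yaw": 0},
    {"dx": -0.05,"dy": 0,"dz": 0.35,"jaw": 0,"yaw": 0},
    {"dx": -0.08,"dy": 0,"dz": 0.44,"jaw": 0,"yaw": 0},
    {"dx": -0.06,"dy": 0,"dz": 0.52,"jaw": 0,"yaw": 0},
    {"dx": -0.03,"dy": 0,"dz": 0.6,"jaw": 0,"yaw": 0},
    {"dx": -0.03,"dy": 0,"dz": 0.6,"jaw": 0,"yaw": 0}
  ]
}}

```text
clock: 5.45
tool_pos: [0.5263, -0.2211, 0.1278]
eef_rot: [-27.0, 90.0, 173.4]
wrist_force: [0.4, -0.2, 1.1]
finger_gap: 0.005
```

Run:
```python
from h import *
st=arm.get_state(); print(st["clock"],car(st["tool_pos"]),st["wrist_force"])
b=viewer.capture("scene");a=viewer.capture("side")
cv2.imwrite("pics/m4.png",np.hstack([cv2.resize(a[120:230,215:325],(400,400),interpolation=cv2.INTER_CUBIC),cv2.resize(b[150:300,225:375],(400,400),interpolation=cv2.INTER_CUBIC)]))
```

```text
5.45 [-57.97219328   0.32387306 127.83911461] [ 0.43297133 -0.20161488  1.06484221]
```

View pics/m4.png

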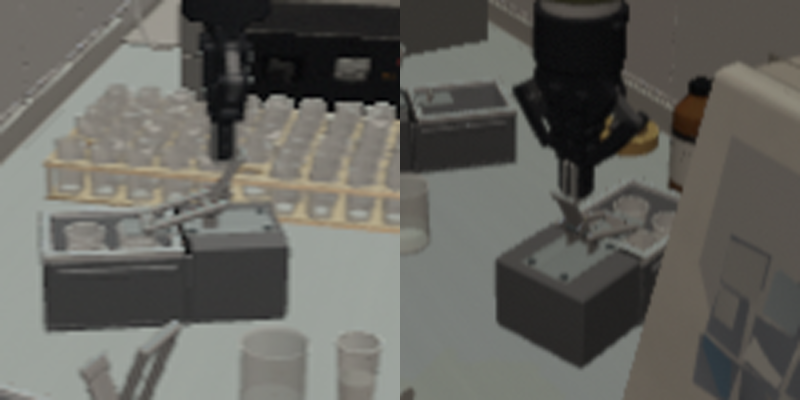

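The lever is past vertical and slanting toward -x, with the finger on top of it. I continue down the arc.

Emit:
{"method": "step_arm", "body": {
  "plan": [
    {"dx": 0.05,"dy": 0,"dz": 0.07,"jaw": 0,"yaw": 0},
    {"dx": 0.1,"dy": 0,"dz": 0.14,"jaw": 0,"yaw": 0},
    {"dx": 0.16,"dy": 0,"dz": 0.18,"jaw": 0,"yaw": 0},
    {"dx": 0.22,"dy": 0,"dz": 0.21,"jaw": 0,"yaw": 0},
    {"dx": 0.28,"dy": 0,"dz": 0.24,"jaw": 0,"yaw": 0},
    {"dx": 0.33,"dy": 0,"dz": 0.26,"jaw": 0,"yaw": 0},
    {"dx": 0.39,"dy": 0,"dz": 0.27,"jaw": 0,"yaw": 0},
    {"dx": 0.39,"dy": 0,"dz": 0.27,"jaw": 0,"yaw": 0},
    {"dx": 0.39,"dy": 0,"dz": 0.27,"jaw": 0,"yaw": 0}
  ]
}}

```text
clock: 6.45
tool_pos: [0.502, -0.2301, 0.0892]
eef_rot: [-60.6, 90.0, 139.8]
wrist_force: [-0.4, 0.0, -0.2]
finger_gap: -0.0
```

Run:
```python
from h import *
st=arm.get_state(); print(st["clock"],car(st["tool_pos"]),st["wrist_force"])
b=viewer.capture("scene");a=viewer.capture("side")
cv2.imwrite("pics/m5.png",np.hstack([cv2.resize(a[120:230,215:325],(400,400),interpolation=cv2.INTER_CUBIC),cv2.resize(b[150:300,225:375],(400,400),interpolation=cv2.INTER_CUBIC)]))
```

```text
6.45 [-83.80483988   0.34757089  89.245508  ] [-0.38969705  0.04736011 -0.16854268]
```

View pics/m5.png

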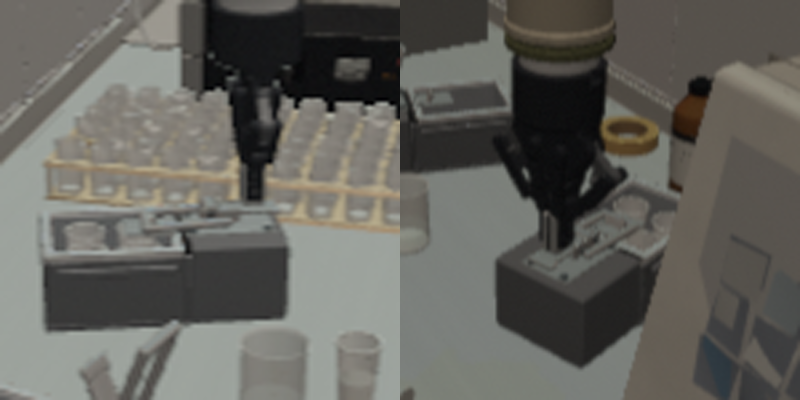

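The lever lies flat in both views. I'll retreat upward and check from the wrist camera.

Emit:
{"method": "step_arm", "body": {
  "plan": [
    {"dx": -0.4,"dy": 0,"dz": 0,"jaw": 0,"yaw": 0},
    {"dx": -0.8,"dy": 0,"dz": 0,"jaw": 0,"yaw": 0},
    {"dx": -1,"dy": 0,"dz": 0.3,"jaw": 0,"yaw": 0},
    {"dx": -1,"dy": 0,"dz": 0.3,"jaw": 0,"yaw": 0}
  ]
}}

```text
clock: 6.95
tool_pos: [0.4744, -0.2427, 0.194]
eef_rot: [118.9, 89.6, -40.6]
wrist_force: [1.0, -0.5, -0.0]
finger_gap: -0.002
```

Emit:
{"method": "step_arm", "body": {
  "plan": [
    {"dx": -0.5,"dy": 0,"dz": 0,"jaw": 0,"yaw": 0},
    {"dx": -1,"dy": 0,"dz": 0,"jaw": 0,"yaw": 0},
    {"dx": -1,"dy": 0,"dz": 0,"jaw": 0,"yaw": 0},
    {"dx": -1,"dy": 0,"dz": 0,"jaw": 0,"yaw": 0}
  ]
}}

```text
clock: 7.35
tool_pos: [0.4749, -0.2409, 0.2906]
eef_rot: [131.5, 89.8, -28.0]
wrist_force: [-0.2, 0.6, -0.9]
finger_gap: 0.001
```

Run:
```python
from h import *
st=arm.get_state(); print(st["clock"],car(st["tool_pos"]),st["wrist_force"],abs(st["dq"]).max())
w=viewer.capture("wrist");a=viewer.capture("side")
K=cv2.resize(w[0:170,180:320],(494,600),interpolation=cv2.INTER_CUBIC)
cv2.imwrite("pics/m6.png",K); cv2.imwrite("pics/m6s.png",cv2.resize(a[140:300,170:330],(600,600),interpolation=cv2.INTER_CUBIC))
for c in [(7,0,80),(16,0,80),(28,0,80),(-105,0,89)]: print(c,(proj("wrist",wor(c),st)-[180,0])*600/170)
```

```text
7.35 [-1.12980865e+02 -2.80429921e-01  2.90604144e+02] [-0.21775842  0.59309793 -0.88360252] 3.5947417705823845
(7, 0, 80) [268.18194737 215.71597546]
(16, 0, 80) [268.1834949  184.71837737]
(28, 0, 80) [268.18559991 142.55406321]
(-105, 0, 89) [268.17675708 566.88172547]
```

View pics/m6.png

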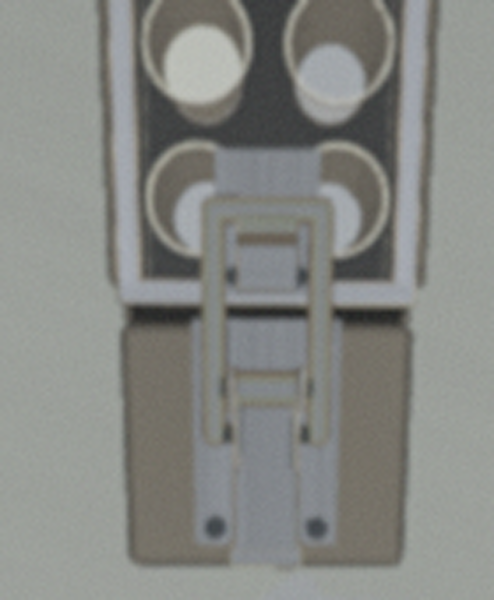

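View pics/m6s.png

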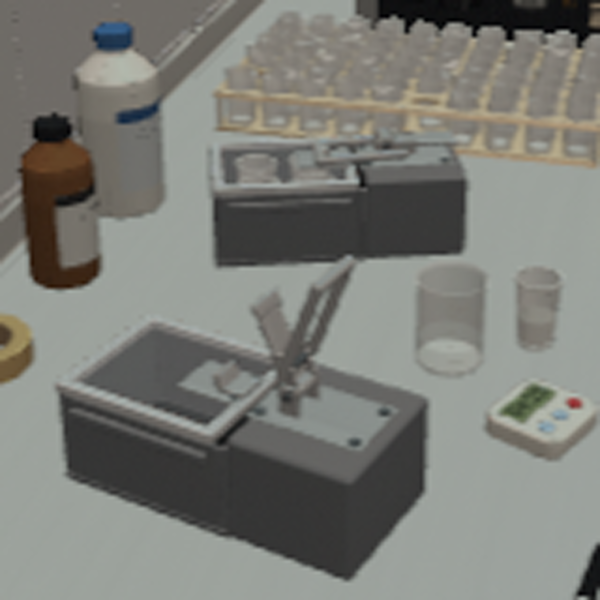

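Wrist view: the bar at row 212 is beyond the keeper lip at row 236, which puts it at about x = 8 to 9 mm. The lever tip at row 565 matches the flat closed position. The seam between lid and latch block is narrower than before. The empty carrier's latch looks unchanged in the side view.

Run:
```python
from h import *
print(job.sign_off())
```

```text
the job is handed in; nothing more can be done
None
```

The loaded carrier's latch is fastened and the job was handed in just after 7.35 s on the robot's clock. No verdict is reported. With the closed fingers I pushed the loop over the keeper, then went to the lever's lid side and pushed the lever over and down until it lay flat.

**Final checks**
- **Lever:** it lies flat, with its tip within about 1 mm of where the closed position should appear in the wrist view.
- **Bar:** it is on the far side of the keeper at roughly x = 8–9 mm, using an assumed height of 80 mm. That is only 1–2 mm above the 7 mm limit, and calibration is good to about 2 mm, so this is the least certain check.
- **Lid:** the seam by the latch block narrowed, so the lid has been drawn in.
- **Empty carrier:** its latch looks unchanged in the side view.
- **Robot:** it stands clear above the carrier, with wrist force readings of about 1 N or less.

**What went wrong:** my first four move calls were refused for missing keys. Nothing moved, and I re-sent them.

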